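# Clear the ear defenders off the winch and press its drum home

### The arm

A 6-joint arm with a two-finger parallel gripper is mounted at the origin on a cart in front of the work surface, level with it; the furniture and walls round the work are solid. World frame = base frame: x ahead of the robot, y to its left, z up, the work surface at z = 0. Lengths are in m, angles in rad, forces in N, time in s.
With the tool pointing down it reaches from about 0.35 to 0.775 m from the base axis. Payload 7.3 kg.
Tool frame: the origin (TCP) lies at the very end of the fingers, on their centre line; the grasp point (between the pads) lies 19 mm behind it (robot.tcp_to_grasp is the z of the grasp point in the tool frame, in m); z points along the fingers, y is the line along which they close (so a half turn about z gives the same grasp; the last joint's range is limited). The gripper opens to 92 mm and grips with 3 to 60 N. Pads are 19 mm wide; open, the fingers measure 130 mm over their backs; the gripper's body (75 mm by 190 mm) begins 47 mm behind the grasp point.
Start: joints at [0.996, 0.342, 1.524, -0, 1.275, -0.146], TCP at [0.218, 0.477, 0.227] pointing down, gripper open.
Joint ranges: [-2.53, 2.53], [-0.77, 2.02], [0.04, 2.7], [-1, 4.14], [0.28, 2.66], [-3.11, 3.11]. Speed limits (rad/s): [2.57, 2.57, 3.14, 3.14, 3.14, 3.14].

### API

Orientations are given as [roll, pitch, yaw] about the fixed x, y, z axes, in that order (R = Rz(yaw) Ry(pitch) Rx(roll)).
In Python, from cell import monitor, read_camera, get_calibration, job, robot gives the robot as it stands. The module is installed in compiled form; this text tells all that it offers.
- The arm moves only by the tool send_rows, never from a script. Its argument "targets" is a list of rows, each an object with "translation": the shift along the tool's x, y, z in cm, a list of three; "spin": the turn about the tool's z in degrees; "jaw": the opening, from 0 (shut) to 1 (fully open). A call has exactly 5 rows; each row is the pose to reach, as a shift and turn from the pose commanded when the call began, along the tool's axes at that moment; what a row does not reach only later rows make up. A row lasts 1/10 s, in which the tool goes at most 50 mm and 8.59 degrees, less where a joint would pass 70% of its speed; a pose out of reach is approached as far as the arm can. A call with a gripper value outside its range is refused whole. The fingers move at their own pace and stop on an object; "force" is the grip in N (left out, the last holds). Time passes only in rows, so rows that repeat a pose let the fingers close, or fill a call up. It gives the time, the measured TCP pose, the force, the opening and the grip force at its end, in the units of the state.
- monitor.observe(): the state, without advancing time (a new reading comes with each control period).
- read_camera(name): name is "scene" or "side" or "wrist"; returns (picture, depth): 400x640x3 uint8, red, green, blue; 400x640 float32, m along the optical axis (not along the pixel's ray), 0 where there is no reading.
- get_calibration(name): a dict with "intrinsics" (3x3 intrinsics, pixels), "origin" and "orientation" of the camera in the world; the wrist camera has in their place "hand_eye" (4x4, takes a point from camera to tool coordinates, whose origin is the TCP and whose axes are the flange's). Camera axes: x right, y up, looking along -z (the intrinsics and any distortion apply to the point x, -y, -z); pixel columns grow to the right and rows downward; lengths in m; the calibration is good to about 2 mm. A picture is of the moment at which its call begins: read the wrist's pose just before it. get_calibration takes no time and is no camera call.
- job.hand_in(): hands the job in; it is judged then, once.
The state is a dict: "time": time; "qpos": joint angles; "qvel": joint speeds; "joint_efforts": joint torques, N m; "tool_pos": TCP position; "tool_rot": TCP orientation; "contact_force": force on the tool from outside, world axes, zero at the start; "torque": the same for the moment, N m; "opening": finger opening in m; "grip_force": force on a finger pad.
Only numpy, scipy, OpenCV 4.12 (cv2) and the standard library are available. Lean on these libraries where they do the work, as an engineer would, in place of code of your own. Each camera call takes 0.05 s, during which the arm holds its last target. There are 200 camera calls.

### The job

Someone has left the ear defenders standing over the stripped sheet winch: hang them by the headband over the rail, one cup on each side, and let go of them. Then lower the bronze drum over the winch post, turn it until its splines mesh, and press it all the way down against its spring until it sits fully home on the winch base. Finish while holding it pressed home (do not let go, someone will fit the retaining ring while you hold it), and leave the mug and the tape measure where they stand.

Things in the scene. Friction and masses are not known exactly. Their poses are not given: they have to be found in the camera images.
- ear_defenders: Orange ear defenders, black headband, rigid, 0.17 kg, 185 mm across the cups (x), 64 deep (y), 145 tall. They stand on their two cups over the winch post. Origin: midway between the cups at their flat undersides; x from cup to cup, z up to the headband. 108 mm free between the cups.
- headband_top (a point): Middle of the top of the headband's padded crown, 144.5 mm above the cups' undersides; axes as ear_defenders. The pad is 28 mm wide in y (grip it across that, from above), 56 mm long in x and 24 mm thick: fingertips that reach lower than its underside would meet the rail.
- rail_top (a point): Middle of the top of the rail's horizontal steel tube, 16 mm thick, along y of this point; z up, 163 mm above the bench. 172 mm are free between the oak uprights, which are 36 x 20 mm and end 7 mm above the tube's top.
- drum: Bronze winch drum, upright, 0.34 to 0.5 kg, 70 mm tall; origin: centre of its underside. Skirt 78 mm across, waist 54, straight collar 60 mm across from 54 mm height to the top (grip it there from above). Bore with six full-height ribs, 29 mm clear across the rib tips, and grooves between; x points to a groove (one every 60 degrees, a white dot on the rim over each).
- winch_seat (a point): Centre of the flat seat, 28 mm above the bench, on which the drum's underside rests when home; z up. A 26 mm post with a tapered end rises 92 mm above it. Six splines, 38 mm across, 7 mm wide, 20 mm tall from the seat; x along one (every 60 degrees, white dot beside each). The drum stops 20 mm high until its grooves stand over them within 6 degrees, then slides down.
- winch_spring (a joint): Spring ring round the foot of the post, travel in m, 0 when free. It stands 4.5 mm above the seat, is met by the drum for the last 4.5 mm and reads about 0.0045 with the drum home. It resists with 9 N at first, 16 N with the drum home, and lifts the drum again if the hand lets go.
- mug: Grey enamel mug, 84 mm by 108 mm, 81 mm tall, standing behind the work; origin at the centre of its footprint, on the underside. Bystander.
- winch: Stripped sheet winch on a plywood board (210 mm along x, 120 mm along y, 18 mm thick), fixed; origin: centre of the board's underside; axes as winch_seat.
- rail: Oak hanging rail, fixed; origin on the bench under the middle of the tube; axes as rail_top. 120 mm (x, the feet under the uprights) by 220 mm (y) by 170 mm; a stretcher 22 mm wide runs 39 mm high under the tube.
- tape: Black and yellow tape measure lying on its side, 64 x 66 mm, 34 mm tall, behind the work; origin at the centre of its underside. Bystander.

How it is judged:
On the way, in this order (a step that is already met when the one before it is completed fails the run):
1. the ear defenders hang by the headband over the rail, let go (contact force between ear_defenders and rail above 0.8 N and contact force between ear_defenders and the fingers below 0.1 N and z of headband_top in the frame of rail_top above 0.012 m and height (world z) of ear_defenders above 0.02 m and angle between ear_defenders's own z axis and vertical below 0.4 rad and angle between the x axis of ear_defenders and the x axis of rail_top, either way round below 0.6 rad and x of headband_top in the frame of rail_top between -0.045 and 0.045 m), for 0.2 s.
2. the drum is meshed and pressed fully home (z of drum in the frame of winch_seat below 0.0015 m and horizontal distance between drum and winch_seat below 0.004 m and value of joint winch_spring above 0.003 m), for 0.2 s.
At the end, for the whole second after the job is handed in: Drum upright on the winch seat, meshed, within 1.5 mm of fully down and 4 mm of centre, spring in over 3 mm, the hand still pressing or holding it (over 3 N). Ear defenders hang off the rail by the headband, upright within 23 and square to it within 34 degrees, free of the arm, nearly still (all of step 2 and z of drum in the frame of winch_seat above -0.003 m and angle between drum's own z axis and vertical below 0.06 rad and contact force between drum and the fingers above 3 N and linear speed of drum below 0.02 m/s and contact force between ear_defenders and rail above 0.8 N and contact force between ear_defenders and the arm below 0.1 N and z of headband_top in the frame of rail_top above 0.012 m and height (world z) of ear_defenders above 0.02 m and angle between ear_defenders's own z axis and vertical below 0.4 rad and angle between the x axis of ear_defenders and the x axis of rail_top, either way round below 0.6 rad and linear speed of ear_defenders below 0.1 m/s and x of headband_top in the frame of rail_top between -0.045 and 0.045 m); the arm keeps its last pose, push and grip.
It fails at once if the mug is pushed (more than 30 mm) (distance of mug from where it was at the start of the episode above 0.03 m).
It fails at once if the tape measure is pushed (more than 30 mm) (distance of tape from where it was at the start of the episode above 0.03 m).
It also fails if it takes over 61 s, if anything falls off the work surface, if the arm or the gripper's body presses on something with over 40 N, if the wrist force passes 120 N, or if a joint passes its speed limit or range.

## Working session

There is one attempt and no reset: what is moved stays moved. The work goes in short steps, Python scripts to look and compute and a tool call to move; the robot and the scene stay as the last step left them, time stands still between calls to the robot, and variables do not carry over. Pictures are saved under pics/ and viewed, at most 10 in all, crops included, and the job is handed in when it is done.

Besides the shell and the picture viewer there is one more tool, called as name(argument=value, ...) on one line, values as JSON. send_rows: Moves the arm, as the interface text tells. Its arguments: {"type":"object","properties":{"targets":{"type":"array"},"force":{"type":"number"}},"required":["targets"]}

```bash
mkdir -p pics; ls; cat > h.py <<'E'
import numpy as np, cv2
from cell import monitor, read_camera, get_calibration, job, robot
from scipy.spatial.transform import Rotation as Ro
def rot(o):
    o=np.array(o,float)
    if o.shape==(3,3): return o
    return Ro.from_euler('xyz',o).as_matrix() if o.size==3 else Ro.from_quat(o).as_matrix()
def shot(n):
    s=monitor.observe(); c=get_calibration(n); im,d=read_camera(n); K=np.array(c['intrinsics'])
    if 'hand_eye' in c:
        T=np.eye(4);T[:3,:3]=rot(s['tool_rot']);T[:3,3]=s['tool_pos'];T=T@np.array(c['hand_eye']);R,t=T[:3,:3],T[:3,3]
    else: R,t=rot(c['orientation']),np.array(c['origin'])
    return im,d,K,R,t
def cloud(d,K,R,t):
    v,u=np.mgrid[:d.shape[0],:d.shape[1]]
    p=np.stack([(u-K[0,2])/K[0,0]*d,-(v-K[1,2])/K[1,1]*d,-d],-1)
    return p@R.T+t
E
python3 - <<'E'
from h import *
for n in ('scene','side','wrist'):
    c=get_calibration(n); print(n,{k:np.round(v,3).tolist() if not isinstance(v,str) else v for k,v in c.items()})
    im,d,K,R,t=shot(n); cv2.imwrite(f'pics/{n}0.png',im[:,:,::-1]); np.savez(f'{n}0.npz',im=im,d=d,K=K,R=R,t=t)
print(monitor.observe()); print(robot.tcp_to_grasp)
E
```

```text
pics
scene {'intrinsics': [[424.856, 0.0, 326.625], [0.0, 424.856, 196.025], [0.0, 0.0, 1.0]], 'origin': [0.509, -0.756, 0.619], 'orientation': [1.043, -0.012, -0.141]}
side {'intrinsics': [[467.252, 0.0, 320.095], [0.0, 467.252, 192.326], [0.0, 0.0, 1.0]], 'origin': [0.277, -0.728, 0.72], 'orientation': [0.98, 0.013, -0.414]}
wrist {'intrinsics': [[315.948, 0.0, 324.014], [0.0, 315.948, 196.073], [0.0, 0.0, 1.0]], 'hand_eye': [[0.001, 0.961, 0.278, 0.075], [1.0, -0.001, 0.0, -0.001], [0.001, 0.278, -0.961, -0.158], [0.0, 0.0, 0.0, 1.0]]}
{'time': 0.15, 'qpos': array([ 9.96030050e-01,  3.42565727e-01,  1.52476105e+00,  6.85332993e-06,
        1.27542069e+00, -1.45971907e-01]), 'qvel': array([-6.00119653e-04, -2.68835008e-03, -2.99869701e-03, -1.50003100e-03,
       -9.69065959e-05,  3.21541782e-04]), 'joint_efforts': array([ 1.07317239e-03, -4.31471443e+01, -2.44351923e+01,  7.16538657e-02,
        5.38085809e-02, -1.04170576e-04]), 'tool_pos': array([0.21808413, 0.47723672, 0.22621579]), 'tool_rot': array([-3.14045107e+00, -1.74457046e-04,  2.71279619e+00]), 'contact_force': array([-1.25590968,  0.27860618, -0.21981384]), 'torque': array([ 0.02151454, -0.00998231, -0.05148746]), 'grip_force': 0.0, 'opening': 0.09197600408162336}
-0.0188
```

View pics/scene0.png

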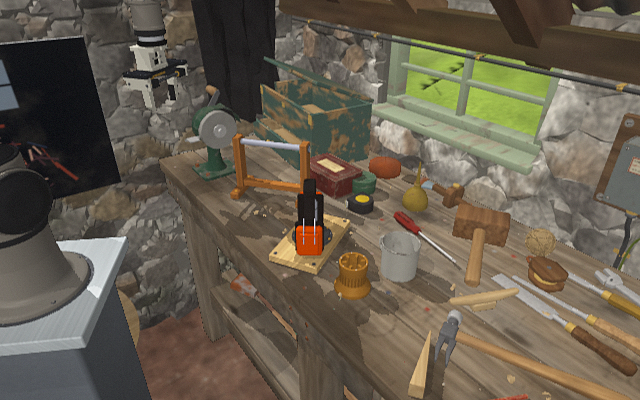

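View pics/side0.png

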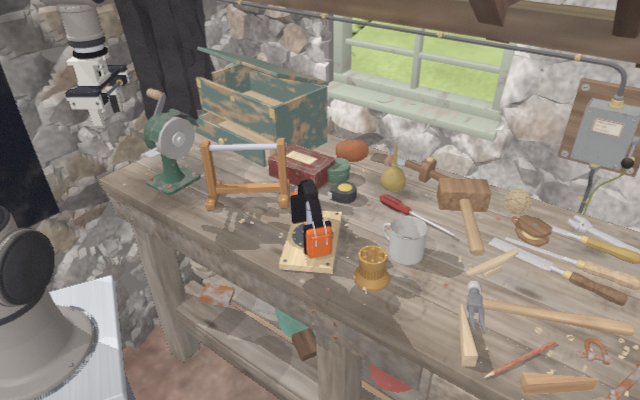

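The scene view shows the ear defenders at (309,220), the rail tube from (240,138) to (302,147), the drum at (352,275), the mug at (400,255) and the tape at (360,203). In the side view they are at (312,220), the tube at (210..283,147), the drum at (372,268), the mug at (407,240) and the tape at (343,192).

```bash
python3 - <<'E'
from h import *
B={'scene':dict(ear=(285,335,175,258),rail=(228,316,130,202),drum=(330,375,248,302),mug=(378,422,228,284),tape=(344,378,190,216),board=(265,360,215,275)),
'side':dict(ear=(288,336,178,260),rail=(198,292,135,214),drum=(350,395,245,292),mug=(384,430,213,266),tape=(328,360,178,206),board=(278,345,205,275))}
def st(n,p):
    print(n,len(p),'min',p.min(0).round(3),'max',p.max(0).round(3),'med',np.median(p,0).round(4)) if len(p)>4 else print(n,'none')
for c in B:
    z=np.load(c+'0.npz'); P=cloud(z['d'],z['K'],z['R'],z['t']); im=z['im'].astype(int); ok=z['d']>0
    g=lambda k:(P[B[c][k][2]:B[c][k][3],B[c][k][0]:B[c][k][1]][ok[B[c][k][2]:B[c][k][3],B[c][k][0]:B[c][k][1]]], im[B[c][k][2]:B[c][k][3],B[c][k][0]:B[c][k][1]][ok[B[c][k][2]:B[c][k][3],B[c][k][0]:B[c][k][1]]])
    print('==',c)
    p,q=g('ear'); m=(p[:,2]>.125)&(q.max(1)<80); st('crown',p[m])
    a=p[m][:,:2]; 
    t=p[m]; t=t[t[:,2]>t[:,2].max()-.008]; st('crowntop',t); print(cv2.minAreaRect(t[:,:2].astype(np.float32)*1000))
    o=(q[:,0]>180)&(q[:,1]<130)&(q[:,2]<80)&(p[:,2]>.02); st('orange',p[o]); print(cv2.minAreaRect(p[o][:,:2].astype(np.float32)*1000))
    p,q=g('rail'); m=(p[:,2]>.15)&(p[:,2]<.17)&(q.max(1)-q.min(1)<40); st('tube',p[m]); print('line',cv2.fitLine(p[m][:,:2].astype(np.float32),cv2.DIST_HUBER,0,.001,.001).ravel())
    t=p[m]; t=t[t[:,2]>np.percentile(t[:,2],75)]; st('tubetop',t)
    w=(p[:,2]>.03)&(q[:,0]-q[:,2]>50); st('wood',p[w]); print(cv2.minAreaRect(p[w][:,:2].astype(np.float32)*1000))
    p,q=g('drum'); m=(p[:,2]>.063)&(p[:,2]<.08)&(q[:,0]-q[:,2]>50); st('drumtop',p[m]); print(cv2.minEnclosingCircle(p[m][:,:2].astype(np.float32)*1000))
    m=(p[:,2]>.003)&(q[:,0]-q[:,2]>70);st('drumall',p[m])
    p,q=g('mug'); m=p[:,2]>.07; st('mug',p[m]); p,q=g('tape'); st('tape',p[p[:,2]>.025])
    p,q=g('board'); m=(p[:,2]>.012)&(p[:,2]<.022)&(q[:,0]>130)&(q[:,0]-q[:,2]>30); st('board',p[m]); print(cv2.minAreaRect(p[m][:,:2].astype(np.float32)*1000))
E
```

```text
== scene
crown 393 min [0.575 0.015 0.125] max [0.609 0.104 0.165] med [0.5898 0.0477 0.1502]
crowntop 166 min [0.577 0.046 0.157] max [0.609 0.104 0.165] med [0.5925 0.0669 0.1618]
((592.6238403320312, 75.4415054321289), (55.7619514465332, 26.79784393310547), 83.28042602539062)
orange 561 min [ 0.547 -0.018  0.029] max [0.625 0.317 0.098] med [ 0.578  -0.011   0.0697]
((588.3514404296875, 149.9265594482422), (73.78295135498047, 335.1274719238281), 1.5745989084243774)
tube 548 min [0.392 0.045 0.15 ] max [0.615 0.457 0.166] med [0.5599 0.2981 0.1598]
line [ 0.3404995  -0.94024473  0.5567896   0.17120276]
tubetop 137 min [0.434 0.048 0.162] max [0.615 0.36  0.166] med [0.585  0.099  0.1628]
wood 1385 min [0.409 0.054 0.03 ] max [0.649 0.679 0.171] med [0.5141 0.3386 0.0814]
((527.6370849609375, 367.4389343261719), (593.1135864257812, 225.63685607910156), 78.12659454345703)
drumtop 341 min [ 0.635 -0.124  0.063] max [ 0.693 -0.063  0.072] med [ 0.6641 -0.0941  0.0688]
((663.704345703125, -93.2122573852539), 30.586158752441406)
drumall 1248 min [ 0.626 -0.133  0.003] max [ 0.702 -0.063 
[... 1209 characters left out ...]
375.46514892578125), (396.1768798828125, 226.4580841064453), 69.53715515136719)
drumtop 263 min [ 0.636 -0.124  0.063] max [ 0.695 -0.065  0.071] med [ 0.6642 -0.0951  0.0672]
((666.6234741210938, -94.60323333740234), 30.981637954711914)
drumall 1106 min [ 0.627 -0.134  0.003] max [ 0.698 -0.065  0.071] med [ 0.6573 -0.1085  0.0414]
mug 291 min [ 0.693 -0.099  0.07 ] max [ 0.818 -0.015  0.081] med [ 0.7771 -0.0564  0.0757]
tape 287 min [0.712 0.178 0.025] max [0.782 0.249 0.034] med [0.7493 0.2083 0.03  ]
board 1336 min [ 0.495 -0.045  0.012] max [0.703 0.23  0.022] med [0.5669 0.031  0.0162]
((583.4955444335938, 90.1366195678711), (226.40631103515625, 164.15196228027344), 58.42145919799805)
```

```bash
python3 - <<'E'
from h import *
for c in('scene','side'):
    z=np.load(c+'0.npz'); P=cloud(z['d'],z['K'],z['R'],z['t']); im=z['im'].astype(int)
    m0=(z['d']>0)&(np.hypot(P[...,0]-.52,P[...,1]-.31)<.15)
    a=P[m0&(P[...,2]>.157)&(P[...,2]<.168)&(im.max(2)-im.min(2)<40)]
    l=cv2.fitLine(a[:,:2].astype(np.float32),cv2.DIST_HUBER,0,.001,.001).ravel(); print(c,'tube line',l,np.degrees(np.arctan2(l[1],l[0])))
    w=P[m0&(P[...,2]>.1)&(P[...,2]<.175)&(im[...,0]-im[...,2]>40)]
    u=l[:2]; s=(w[:,:2]-l[2:])@u; print('upright along',np.histogram(s,24)); n=(w[:,:2]-l[2:])@[-u[1],u[0]]; print('normal',np.percentile(n,[2,50,98]))
    t=(a[:,:2]-l[2:])@u; print('tube ext',np.percentile(t,[1,99]), a[:,2].max())
    s0=(np.percentile(s,1)+np.percentile(s,99))/2; print('centre',l[2:]+s0*u,'halfspan',np.percentile(s,99)-s0)
E
```

```text
scene tube line [ 0.9242589  -0.38176635  0.51194096  0.31925493] -22.443134
upright along (array([ 68,  86, 121,   0,   0,   0,   0,   0,   0,   0,   0,   0,   0,
         0,   0,   0,   0,   0,   0,   0,   0,  34,  88, 131]), array([-0.10743722, -0.0984727 , -0.08950819, -0.08054367, -0.07157916,
       -0.06261465, -0.05365013, -0.04468562, -0.0357211 , -0.02675659,
       -0.01779207, -0.00882756,  0.00013695,  0.00910147,  0.01806598,
        0.0270305 ,  0.03599501,  0.04495953,  0.05392404,  0.06288855,
        0.07185307,  0.08081758,  0.0897821 ,  0.09874661,  0.10771113]))
normal [-0.01631275 -0.01106189  0.01736027]
tube ext [-0.08578292  0.10888789] 0.1662116374154327
centre [0.51199616 0.31923213] halfspan 0.10587177879894727
side tube line [ 0.9251257  -0.37966087  0.5232998   0.31582236] -22.31268
upright along (array([ 72, 105,  86,   0,   0,   0,   0,   0,   0,   0,   0,   0,   0,
         0,   0,   0,   0,   0,   0,   0,   0,  53, 107,  75]), array([-1.17579938e-01, -1.08542389e-01, -9.95048391e-02, -9.04672896e-02,
       -8.14297400e-02, -7.23921905e-02, -6.33546409e-02, -5.43170914e-02,
       -4.52795418e-02, -3.62419923e-02, -2.72044428e-02, -1.81668932e-02,
       -9.12934366e-03, -9.17941109e-05,  8.94575544e-03,  1.79833050e-02,
        2.70208545e-02,  3.60584041e-02,  4.50959536e-02,  5.41335032e-02,
        6.31710527e-02,  7.22086023e-02,  8.12461518e-02,  9.02837014e-02,
        9.93212509e-02]))
normal [-0.01813253 -0.01294247  0.01736973]
tube ext [-0.0963226   0.09951374] 0.16729206963941223
centre [0.51492063 0.31926108] halfspan 0.10547203410361883
```

send_rows(targets=[{"translation": [0, 0, -5], "spin": 8, "jaw": 1}, {"translation": [0, 0, -10], "spin": 16, "jaw": 1}, {"translation": [0, 0, -10], "spin": 24, "jaw": 1}, {"translation": [0, 0, -10], "spin": 32, "jaw": 1}, {"translation": [0, 0, -10], "spin": 40, "jaw": 1}])

```text
time: 0.65
tool_pos: [0.2182, 0.4774, 0.3268]
tool_rot: [3.141, -0.0, 2.009]
contact_force: [-1.1, -0.5, -0.1]
opening: 0.0921
grip_force: 0.0
```

send_rows(targets=[{"translation": [-4.2, 1.4, 0], "spin": 6.3, "jaw": 0.9}, {"translation": [-8.4, 2.8, 0], "spin": 12.6, "jaw": 0.8}, {"translation": [-12.6, 4.2, 0], "spin": 18.9, "jaw": 0.8}, {"translation": [-17, 5.6, 0], "spin": 25.3, "jaw": 0.8}, {"translation": [-21.4, 7, 0], "spin": 31.6, "jaw": 0.8}])

```text
time: 1.15
tool_pos: [0.3742, 0.3128, 0.3266]
tool_rot: [-3.141, 0.0, 1.459]
contact_force: [0.8, -0.0, -0.1]
opening: 0.0732
grip_force: 0.0
```

```bash
cat >> h.py <<'E'
def to(x,y,z,yaw):
    s=monitor.observe(); R=rot(s['tool_rot']); d=R.T@(np.array([x,y,z])-s['tool_pos'])*100
    yw=np.degrees(s['tool_rot'][2]); print('delta cm',d.round(2),'spin',round((yw-yaw+180)%360-180,2),'now',np.round(s['tool_pos'],4),round(yw,2),'q',np.round(s['qpos'],2), 'f',np.round(s['contact_force'],1))
E
python3 -c "
from h import *
to(.5935,.075,.22,83.5)"
```

```text
delta cm [-21.18  24.45  10.65] spin 0.09 now [0.3742 0.3128 0.3266] 83.59 q [0.54 0.21 1.43 0.   1.5  0.65] f [ 0.8 -0.  -0.1]
```

send_rows(targets=[{"translation": [-3, 3.5, 0], "spin": 0, "jaw": 0.8}, {"translation": [-6, 7, 0], "spin": 0, "jaw": 0.8}, {"translation": [-9, 10.5, 0], "spin": 0, "jaw": 0.8}, {"translation": [-12, 14, 0], "spin": 0, "jaw": 0.8}, {"translation": [-15, 17.5, 0], "spin": 0, "jaw": 0.8}])

```text
time: 1.65
tool_pos: [0.5322, 0.1447, 0.3265]
tool_rot: [-3.141, -0.0, 1.463]
contact_force: [0.1, 0.2, -0.6]
opening: 0.0735
grip_force: 0.0
```

send_rows(targets=[{"translation": [-2, 2.3, 2], "spin": 0, "jaw": 0.8}, {"translation": [-4, 4.6, 3], "spin": 0, "jaw": 0.8}, {"translation": [-6.2, 7, 3], "spin": 0, "jaw": 0.8}, {"translation": [-6.2, 7, 3], "spin": 0, "jaw": 0.8}, {"translation": [-6.2, 7, 3], "spin": 0, "jaw": 0.8}])

```text
time: 2.15
tool_pos: [0.5941, 0.0768, 0.296]
tool_rot: [-3.14, -0.0, 1.462]
contact_force: [-0.7, -0.3, -0.7]
opening: 0.0736
grip_force: 0.0
```

```bash
python3 - <<'E'
from h import *
to(.5935,.075,.1415,83.5)
im,d,K,R,t=shot('wrist'); cv2.imwrite('pics/w1.png',im[:,:,::-1])
P=cloud(d,K,R,t); m=(d>0)&(P[...,2]>.15)&(P[...,2]<.17)&(abs(P[...,0]-.593)<.06)&(abs(P[...,1]-.075)<.06)&(im.max(2)<90)
p=P[m]; print(len(p),np.median(p,0),p.max(0)); print(cv2.minAreaRect(p[:,:2].astype(np.float32)*1000))
E
```

```text
delta cm [-0.19 -0.02 15.45] spin 0.26 now [0.5941 0.0768 0.296 ] 83.76 q [0.   0.45 1.18 0.   1.52 0.11] f [-0.7 -0.3 -0.7]
1650 [0.59463637 0.07963991 0.16229396] [0.6104632  0.10892361 0.16519419]
((594.7699584960938, 78.80855560302734), (60.854549407958984, 27.37091827392578), 83.86432647705078)
```

View pics/w1.png

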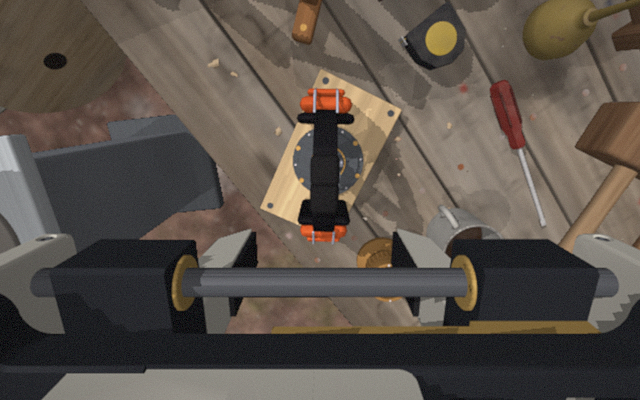

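The wrist view shows the pad centred at about (324,165), lined up with the fingers. The mug is at (465,225) and the tape at (435,40), both clear. Descending.

send_rows(targets=[{"translation": [-0.05, 0, 4.5], "spin": 0, "jaw": 0.8}, {"translation": [-0.05, 0, 9], "spin": 0, "jaw": 0.8}, {"translation": [-0.05, 0, 12.5], "spin": 0, "jaw": 0.8}, {"translation": [-0.05, 0, 15.3], "spin": 0, "jaw": 0.8}, {"translation": [-0.05, 0, 15.3], "spin": 0, "jaw": 0.8}])

```text
time: 2.7
tool_pos: [0.591, 0.0779, 0.1403]
tool_rot: [-3.134, 0.001, 1.465]
contact_force: [-0.9, 0.3, -0.6]
opening: 0.0735
grip_force: 0.0
```

send_rows(targets=[{"translation": [0, 0, 0], "spin": 0, "jaw": 0.1}, {"translation": [0, 0, 0], "spin": 0, "jaw": 0.1}, {"translation": [0, 0, 0], "spin": 0, "jaw": 0.1}, {"translation": [0, 0, 0], "spin": 0, "jaw": 0.1}, {"translation": [0, 0, 0], "spin": 0, "jaw": 0.1}], force=25)

```text
time: 3.2
tool_pos: [0.5944, 0.0767, 0.1445]
tool_rot: [3.14, -0.0, 1.463]
contact_force: [0.0, 0.3, -0.6]
opening: 0.0381
grip_force: 0.0
```

send_rows(targets=[{"translation": [0, 0, 0.2], "spin": 0, "jaw": 0.1}, {"translation": [0, 0, 0.2], "spin": 0, "jaw": 0.1}, {"translation": [0, 0, 0.2], "spin": 0, "jaw": 0.1}, {"translation": [0, 0, 0.2], "spin": 0, "jaw": 0.1}, {"translation": [0, 0, 0.2], "spin": 0, "jaw": 0.1}])

```text
time: 3.7
tool_pos: [0.5942, 0.0767, 0.1418]
tool_rot: [3.141, -0.0, 1.463]
contact_force: [0.1, 0.1, 1.6]
opening: 0.0278
grip_force: 24.9
```

Gripped. Lift.

send_rows(targets=[{"translation": [0, 0, -2], "spin": 0, "jaw": 0.1}, {"translation": [0, 0, -5.5], "spin": 0, "jaw": 0.1}, {"translation": [0, 0, -9.5], "spin": 0, "jaw": 0.1}, {"translation": [0, 0, -13.5], "spin": 0, "jaw": 0.1}, {"translation": [0, 0, -16.5], "spin": 0, "jaw": 0.1}])

```text
time: 4.2
tool_pos: [0.5942, 0.0767, 0.309]
tool_rot: [3.14, -0.0, 1.463]
contact_force: [0.6, -0.2, -1.9]
opening: 0.0283
grip_force: 24.9
```

```bash
python3 -c "
from h import *
to(.5135,.3192,.32,67.6); s=monitor.observe(); print(s['opening'],s['grip_force'])"
```

```text
delta cm [ 23.24 -10.62  -1.11] spin 16.23 now [0.5942 0.0767 0.309 ] 83.83 q [0.   0.44 1.15 0.   1.55 0.11] f [ 0.6 -0.2 -1.9]
0.028326342257858687 24.864921300724063
```

send_rows(targets=[{"translation": [2, -0.9, -1.5], "spin": 2, "jaw": 0.1}, {"translation": [5, -2.3, -1.5], "spin": 5, "jaw": 0.1}, {"translation": [8.5, -3.9, -1.5], "spin": 8, "jaw": 0.1}, {"translation": [12, -5.5, -1.5], "spin": 12, "jaw": 0.1}, {"translation": [15.5, -7.1, -1.5], "spin": 16.2, "jaw": 0.1}])

```text
time: 4.7
tool_pos: [0.5393, 0.2396, 0.3212]
tool_rot: [-3.141, 0.001, 1.177]
contact_force: [-0.2, 0.2, -1.4]
opening: 0.0278
grip_force: 24.9
```

```bash
python3 -c "
from h import *
to(.5135,.3192,.32,67.6)"
```

```text
delta cm [ 6.36 -5.44  0.12] spin -0.16 now [0.5393 0.2396 0.3212] 67.44 q [0.29 0.42 1.15 0.   1.57 0.68] f [-0.2  0.2 -1.4]
```

send_rows(targets=[{"translation": [2.5, -2.1, 0], "spin": 0, "jaw": 0.1}, {"translation": [4.8, -4.1, 0], "spin": 0, "jaw": 0.1}, {"translation": [6.3, -5.4, 0], "spin": 0, "jaw": 0.1}, {"translation": [6.3, -5.4, 0], "spin": 0, "jaw": 0.1}, {"translation": [6.3, -5.4, 0], "spin": 0, "jaw": 0.1}])

```text
time: 5.2
tool_pos: [0.514, 0.3171, 0.3211]
tool_rot: [-3.141, 0.001, 1.181]
contact_force: [0.5, -0.7, -1.8]
opening: 0.0277
grip_force: 24.9
```

```bash
python3 - <<'E'
from h import *
to(.5135,.3192,.168,67.6)
im,d,K,R,t=shot('scene'); cv2.imwrite('pics/s2.png',cv2.resize(im[60:260,140:400,::-1],None,fx=3,fy=3))
E
```

```text
delta cm [ 0.19 -0.12 15.31] spin 0.08 now [0.514  0.3171 0.3211] 67.68 q [ 0.43  0.45  1.11 -0.    1.59  0.82] f [ 0.5 -0.7 -1.8]
```

View pics/s2.png

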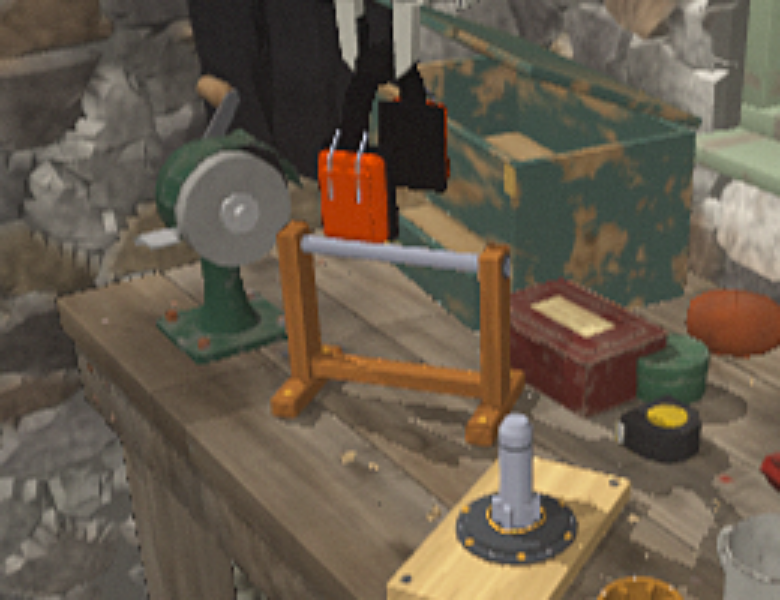

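The ear defenders hang at (370,180) in the crop, squarely above the tube ((305,243) to (480,262)). The winch is now exposed.

send_rows(targets=[{"translation": [0.15, -0.1, 3], "spin": 0, "jaw": 0.1}, {"translation": [0.15, -0.1, 6.5], "spin": 0, "jaw": 0.1}, {"translation": [0.15, -0.1, 10], "spin": 0, "jaw": 0.1}, {"translation": [0.15, -0.1, 13], "spin": 0, "jaw": 0.1}, {"translation": [0.15, -0.1, 14.5], "spin": 0, "jaw": 0.1}])

```text
time: 5.75
tool_pos: [0.5131, 0.3169, 0.1736]
tool_rot: [-3.138, 0.004, 1.179]
contact_force: [-1.1, -0.1, -1.4]
opening: 0.0279
grip_force: 24.9
```

send_rows(targets=[{"translation": [0, 0, 0.2], "spin": 0, "jaw": 0.1}, {"translation": [0, 0, 0.4], "spin": 0, "jaw": 0.1}, {"translation": [0, 0, 0.6], "spin": 0, "jaw": 0.1}, {"translation": [0, 0, 0.6], "spin": 0, "jaw": 0.1}, {"translation": [0, 0, 0.6], "spin": 0, "jaw": 0.1}])

```text
time: 6.25
tool_pos: [0.5142, 0.3191, 0.1716]
tool_rot: [3.141, -0.001, 1.18]
contact_force: [-0.9, -0.6, -1.6]
opening: 0.0275
grip_force: 24.9
```

send_rows(targets=[{"translation": [0, 0, 0.2], "spin": 0, "jaw": 0.1}, {"translation": [0, 0, 0.4], "spin": 0, "jaw": 0.1}, {"translation": [0, 0, 0.5], "spin": 0, "jaw": 0.1}, {"translation": [0, 0, 0.5], "spin": 0, "jaw": 0.1}, {"translation": [0, 0, 0.5], "spin": 0, "jaw": 0.1}])

```text
time: 6.75
tool_pos: [0.5139, 0.319, 0.1657]
tool_rot: [-3.142, 0.0, 1.18]
contact_force: [0.3, -0.1, -0.8]
opening: 0.0277
grip_force: 24.9
```

send_rows(targets=[{"translation": [0, 0, 0], "spin": 0, "jaw": 0.4}, {"translation": [0, 0, 0], "spin": 0, "jaw": 0.5}, {"translation": [0, 0, 0], "spin": 0, "jaw": 0.6}, {"translation": [0, 0, 0], "spin": 0, "jaw": 0.6}, {"translation": [0, 0, 0], "spin": 0, "jaw": 0.6}])

```text
time: 7.25
tool_pos: [0.5139, 0.319, 0.1658]
tool_rot: [3.141, -0.0, 1.18]
contact_force: [-1.1, -0.4, 0.2]
opening: 0.0547
grip_force: 0.0
```

send_rows(targets=[{"translation": [0, 0, -1], "spin": 0, "jaw": 0.6}, {"translation": [0, 0, -3], "spin": 0, "jaw": 0.6}, {"translation": [0, 0, -6], "spin": 0, "jaw": 0.6}, {"translation": [0, 0, -9], "spin": 0, "jaw": 0.8}, {"translation": [0, 0, -11], "spin": 0, "jaw": 1}])

```text
time: 7.75
tool_pos: [0.5144, 0.3193, 0.2791]
tool_rot: [3.139, -0.003, 1.18]
contact_force: [0.5, 0.3, 0.1]
opening: 0.0669
grip_force: 0.0
```

```bash
python3 - <<'E'
from h import *
to(.665,-.094,.25,67.6)
im,d,K,R,t=shot('scene'); cv2.imwrite('pics/s3.png',cv2.resize(im[60:310,180:400,::-1],None,fx=2.4,fy=2.4)); np.savez('scene3.npz',im=im,d=d,K=K,R=R,t=t)
E
```

```text
delta cm [-32.49  29.65   2.89] spin 0.04 now [0.5144 0.3193 0.2791] 67.64 q [0.43 0.46 1.2  0.   1.48 0.82] f [0.5 0.3 0.1]
```

View pics/s3.png

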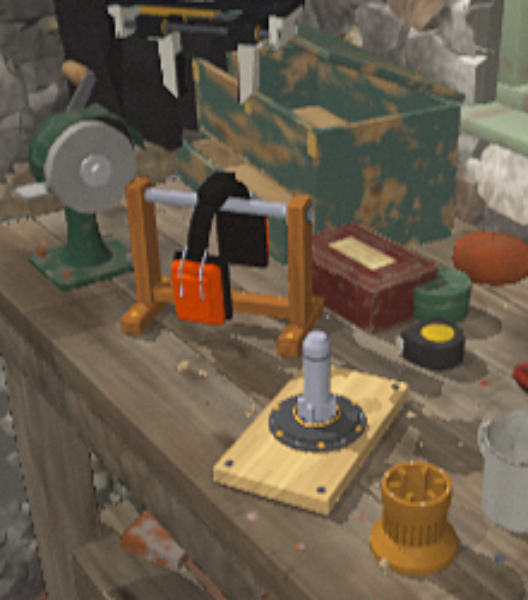

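The ear defenders hang on the tube around (215,190), cups either side, with the fingers clear above. Next I'll view the winch and drum from the wrist.

send_rows(targets=[{"translation": [-3, 2.6, 0], "spin": 8, "jaw": 1}, {"translation": [-6.5, 5.6, 0], "spin": 16, "jaw": 1}, {"translation": [-10.5, 9, 0], "spin": 24, "jaw": 1}, {"translation": [-14, 12, 0], "spin": 32, "jaw": 1}, {"translation": [-17.5, 15, 0], "spin": 40, "jaw": 1}])

```text
time: 8.3
tool_pos: [0.5863, 0.0981, 0.2761]
tool_rot: [3.141, -0.001, 0.476]
contact_force: [0.4, 0.4, -0.1]
opening: 0.0917
grip_force: 0.0
```

```bash
python3 - <<'E'
from h import *
to(.594,.077,.25,20)
z=np.load('scene3.npz'); P=cloud(z['d'],z['K'],z['R'],z['t']); 
m=(z['d']>0)&(np.hypot(P[...,0]-.594,P[...,1]-.077)<.03)&(P[...,2]>.06)&(P[...,2]<.125); p=P[m]; print(len(p),p.mean(0),p.max(0),p.min(0))
E
```

```text
delta cm [-0.28  2.23  2.61] spin 7.3 now [0.5863 0.0981 0.2761] 27.3 q [0.04 0.44 1.23 0.   1.46 1.13] f [ 0.4  0.4 -0.1]
274 [0.59607047 0.06773096 0.09404189] [0.61043441 0.08552681 0.12153505] [0.58462768 0.05945357 0.06005791]
```

send_rows(targets=[{"translation": [-0.2, 2.5, 1], "spin": 7.3, "jaw": 1}, {"translation": [-0.2, 2.6, 2], "spin": 7.3, "jaw": 1}, {"translation": [-0.2, 2.6, 2], "spin": 7.3, "jaw": 1}, {"translation": [-0.2, 2.6, 2], "spin": 7.3, "jaw": 1}, {"translation": [-0.2, 2.6, 2], "spin": 7.3, "jaw": 1}])

```text
time: 8.8
tool_pos: [0.5961, 0.0775, 0.2564]
tool_rot: [3.142, -0.001, 0.358]
contact_force: [-1.0, -0.4, -0.2]
opening: 0.092
grip_force: 0.0
```

```bash
python3 - <<'E'
from h import *
to(.597,.073,.25,20)
im,d,K,R,t=shot('wrist'); np.savez('ww.npz',im=im,d=d,K=K,R=R,t=t)
cv2.imwrite('pics/ww.png',cv2.resize(im[60:260,200:460,::-1],None,fx=3,fy=3,interpolation=cv2.INTER_CUBIC))
E
```

```text
delta cm [-0.08  0.46  0.64] spin 0.49 now [0.5961 0.0775 0.2564] 20.49 q [0.   0.47 1.25 0.   1.42 1.21] f [-1.  -0.4 -0.2]
```

View pics/ww.png

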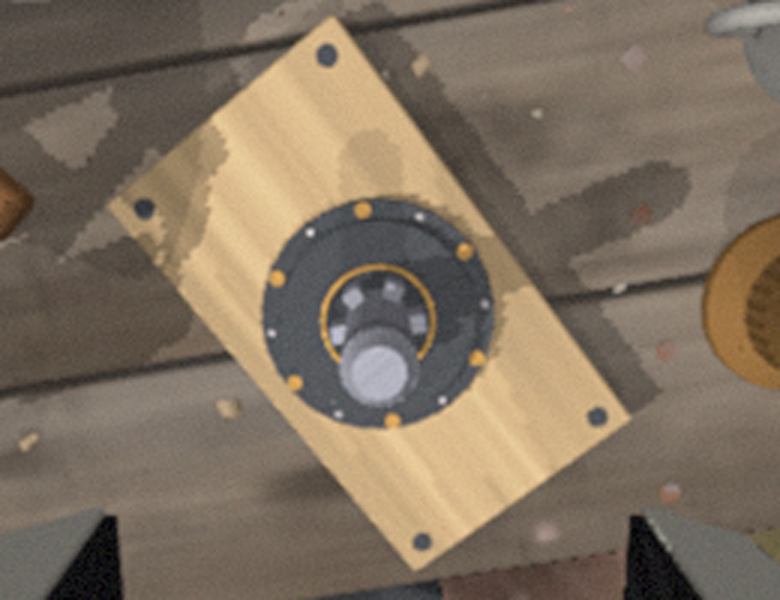

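White dots in the crop are at about (310,232), (419,216), (484,304), (442,400), (338,413) and (271,333), around a dark disc centred at (378,312). The post end is at (378,372).

```bash
cat >> h.py <<'E'
def ray(uv,z,K,R,t):
    uv=np.atleast_2d(np.asarray(uv,float)); d=np.c_[(uv[:,0]-K[0,2])/K[0,0],-(uv[:,1]-K[1,2])/K[1,1],-np.ones(len(uv))]@R.T
    return t+d*((z-t[2])/d[:,2])[:,None]
def hexang(p,c):
    a=np.degrees(np.arctan2(p[:,1]-c[1],p[:,0]-c[0])); m=np.degrees(np.angle(np.exp(6j*np.radians(a)).mean()))/6
    return m,((a-m+30)%60-30).round(1)
E
python3 - <<'E'
from h import *
z=np.load('ww.npz'); im,K,R,t=z['im'],z['K'],z['R'],z['t']
D=np.array([(310,232),(419,216),(484,304),(442,400),(338,413),(271,333)],float); D=(D+.5)/3-.5+[200,60]
g=cv2.cvtColor(im,cv2.COLOR_RGB2GRAY).astype(float); Q=[]
for u,v in D.round().astype(int):
    w=g[v-2:v+3,u-2:u+3]; w=np.clip(w-np.median(w)-10,0,None); yy,xx=np.mgrid[v-2:v+3,u-2:u+3]; Q.append((np.sum(w*xx)/w.sum(),np.sum(w*yy)/w.sum()))
P=ray(Q,.028,K,R,t); c=P.mean(0); print(np.round(Q,1).tolist(),c,np.hypot(*(P-c)[:,:2].T)); print(hexang(P,c))
# post top
q=(np.array([378,372])+.5)/3-.5+[200,60]; print('posttop',ray(q,.12,K,R,t))
PP=cloud(z['d'],K,R,t); m=(z['d']>0)&(PP[...,2]>.112)&(np.hypot(PP[...,0]-.597,PP[...,1]-.073)<.03); print(PP[m].mean(0),cv2.minEnclosingCircle(PP[m][:,:2].astype(np.float32)*1000))
E
```

```text
[[303.0, 137.0], [339.4, 131.8], [361.2, 160.9], [347.3, 193.3], [312.2, 197.7], [290.0, 170.6]] [0.59893904 0.07590373 0.028     ] [0.0445259  0.04462796 0.04446145 0.04492581 0.04450975 0.0445509 ]
(np.float64(-1.5513291435930052), array([-0.1,  0.3, -0.1,  0.1, -0.2, -0.1]))
posttop [[0.59848444 0.07616663 0.12      ]]
[0.62019693 0.08054419 0.3513774 ] ((608.363525390625, 75.77947235107422), 23.274452209472656)
```

send_rows(targets=[{"translation": [0, 4, 0], "spin": 0, "jaw": 1}, {"translation": [0, 8, 0], "spin": 0, "jaw": 1}, {"translation": [0, 12, 0], "spin": 0, "jaw": 1}, {"translation": [0, 16, 0], "spin": 0, "jaw": 1}, {"translation": [0.5, 18.4, 0], "spin": 0, "jaw": 1}])

```text
time: 9.35
tool_pos: [0.6654, -0.0968, 0.2562]
tool_rot: [3.14, -0.0, 0.355]
contact_force: [0.5, -0.1, 0.5]
opening: 0.0915
grip_force: 0.0
```

```bash
python3 - <<'E'
from h import *
to(.665,-.094,.046,20)
im,d,K,R,t=shot('wrist'); np.savez('wd.npz',im=im,d=d,K=K,R=R,t=t)
P=cloud(d,K,R,t); m=(d>0)&(np.hypot(P[...,0]-.665,P[...,1]+.094)<.045)&(P[...,2]>.066)&(P[...,2]<.076)
p=P[m]; v,u=np.nonzero(m); print(u.min(),u.max(),v.min(),v.max(),p.mean(0),cv2.minEnclosingCircle(p[:,:2].astype(np.float32)*1000))
cv2.imwrite('pics/wd.png',cv2.resize(im[110:260,230:410,::-1],None,fx=4,fy=4,interpolation=cv2.INTER_CUBIC))
E
```

```text
delta cm [ 0.05 -0.3  21.02] spin 0.31 now [ 0.6654 -0.0968  0.2562] 20.31 q [-0.26  0.61  1.   -0.    1.53  0.96] f [ 0.5 -0.1  0.5]
294 346 147 199 [ 0.66516963 -0.09280519  0.06983185] ((664.7635498046875, -93.13304901123047), 29.876501083374023)
```

View pics/wd.png

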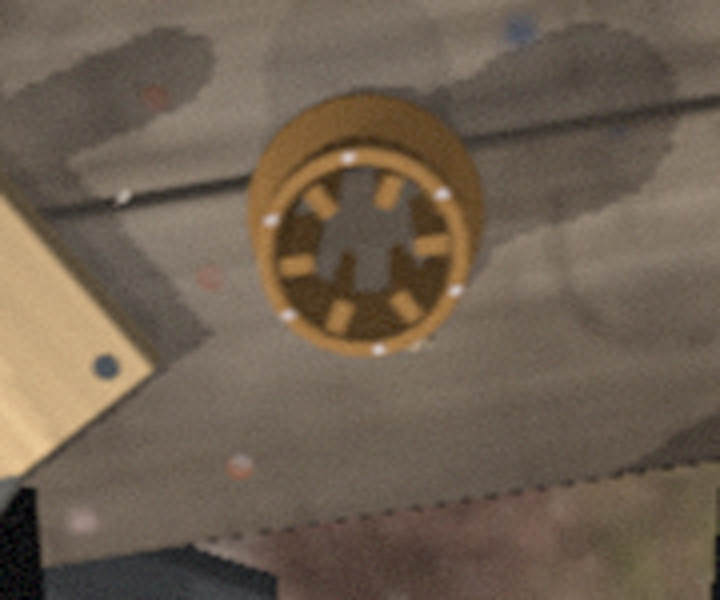

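Rim dots in the crop are at (348,157), (443,193), (456,290), (378,349), (288,315) and (270,220).

```bash
python3 - <<'E'
from h import *
z=np.load('wd.npz'); im,K,R,t=z['im'],z['K'],z['R'],z['t']
D=np.array([(348,157),(443,193),(456,290),(378,349),(288,315),(270,220)],float); D=(D+.5)/4-.5+[230,110]
g=im[...,2].astype(float); Q=[]
for u,v in D.round().astype(int):
    w=g[v-2:v+3,u-2:u+3]; w=np.clip(w-np.median(w)-10,0,None); yy,xx=np.mgrid[v-2:v+3,u-2:u+3]; Q.append((np.sum(w*xx)/w.sum(),np.sum(w*yy)/w.sum()))
P=ray(Q,.07,K,R,t); c=P.mean(0); print(c,np.hypot(*(P-c)[:,:2].T)); print(hexang(P,c))
P2=ray(D,.07,K,R,t); print(P2.mean(0),hexang(P2,P2.mean(0)))
to(c[0],c[1],.046,20.3)
E
```

```text
[ 0.66539981 -0.09347504  0.07      ] [0.02748244 0.02754118 0.02757055 0.02752785 0.02753491 0.02753275]
(np.float64(29.060648349377086), array([ 0. , -0. ,  0.2, -0.1, -0. ,  0. ]))
[ 0.66549999 -0.09352736  0.07      ] (np.float64(29.098642896566094), array([ 0.1, -0.2,  0.1, -0.5,  0.1,  0.4]))
delta cm [ 0.08 -0.65 20.95] spin -0.11 now [ 0.6666 -0.0994  0.2555] 20.19 q [-0.26  0.61  1.   -0.    1.53  0.96] f [-2.5 -1.4 -1. ]
```

send_rows(targets=[{"translation": [0.1, -0.65, 2], "spin": 0, "jaw": 1}, {"translation": [0.1, -0.65, 6], "spin": 0, "jaw": 1}, {"translation": [0.1, -0.65, 10], "spin": 0, "jaw": 1}, {"translation": [0.1, -0.65, 13], "spin": 0, "jaw": 1}, {"translation": [0.1, -0.65, 13], "spin": 0, "jaw": 1}])

```text
time: 9.9
tool_pos: [0.661, -0.0864, 0.1212]
tool_rot: [-3.136, 0.007, 0.357]
contact_force: [-0.8, -0.1, 0.3]
opening: 0.0918
grip_force: 0.0
```

```bash
python3 - <<'E'
from h import *
to(.6654,-.0935,.046,20.3)
E
```

```text
delta cm [0.22 0.86 7.51] spin 0.13 now [ 0.661  -0.0864  0.1212] 20.43 q [-0.24  0.69  1.22  0.    1.23  0.97] f [-0.8 -0.1  0.3]
```

send_rows(targets=[{"translation": [0, 0, 0], "spin": 0, "jaw": 1}, {"translation": [0, 0, 0], "spin": 0, "jaw": 1}, {"translation": [0, 0, 0], "spin": 0, "jaw": 1}, {"translation": [0, 0, 0], "spin": 0, "jaw": 1}, {"translation": [0, 0, 0], "spin": 0, "jaw": 1}])

```text
time: 10.4
tool_pos: [0.6639, -0.0883, 0.1266]
tool_rot: [3.141, -0.001, 0.355]
contact_force: [-0.5, 0.1, -1.0]
opening: 0.0922
grip_force: 0.0
```

```bash
python3 - <<'E'
from h import *
to(.6654,-.0935,.046,20.3)
E
```

```text
delta cm [-0.05  0.53  8.06] spin 0.03 now [ 0.6639 -0.0883  0.1266] 20.33 q [-0.25  0.69  1.22  0.    1.23  0.97] f [-0.5  0.1 -1. ]
```

send_rows(targets=[{"translation": [-0.05, 0.5, 2.5], "spin": 0, "jaw": 1}, {"translation": [-0.05, 0.5, 5], "spin": 0, "jaw": 1}, {"translation": [-0.05, 0.5, 7], "spin": 0, "jaw": 1}, {"translation": [-0.05, 0.5, 8], "spin": 0, "jaw": 1}, {"translation": [-0.05, 0.5, 8], "spin": 0, "jaw": 1}])

```text
time: 10.9
tool_pos: [0.6641, -0.0929, 0.0444]
tool_rot: [-3.14, 0.002, 0.355]
contact_force: [0.6, -0.3, 0.2]
opening: 0.0917
grip_force: 0.0
```

send_rows(targets=[{"translation": [0, 0, 0], "spin": 0, "jaw": 0.6}, {"translation": [0, 0, 0], "spin": 0, "jaw": 0.5}, {"translation": [0, 0, 0], "spin": 0, "jaw": 0.5}, {"translation": [0, 0, 0], "spin": 0, "jaw": 0.5}, {"translation": [0, 0, 0], "spin": 0, "jaw": 0.5}], force=45)

```text
time: 11.4
tool_pos: [0.665, -0.0928, 0.0464]
tool_rot: [-3.142, -0.001, 0.355]
contact_force: [-0.6, 0.8, 2.6]
opening: 0.059
grip_force: 45.0
```

send_rows(targets=[{"translation": [0, 0, -2], "spin": 0, "jaw": 0.5}, {"translation": [0, 0, -5.5], "spin": 0, "jaw": 0.5}, {"translation": [0, 0, -9.5], "spin": 0, "jaw": 0.5}, {"translation": [0, 0, -13], "spin": 0, "jaw": 0.5}, {"translation": [0, 0, -15.5], "spin": 0, "jaw": 0.5}])

```text
time: 11.9
tool_pos: [0.665, -0.0932, 0.2027]
tool_rot: [3.141, -0.001, 0.355]
contact_force: [0.4, 0.0, -4.8]
opening: 0.0592
grip_force: 45.0
```

```bash
python3 - <<'E'
from h import *
to(.5988,.076,.195,49.6)
E
```

```text
delta cm [ -0.33 -18.16   0.76] spin -29.27 now [ 0.665  -0.0932  0.2027] 20.33 q [-0.25  0.64  1.1  -0.    1.4   0.96] f [ 0.4  0.  -4.8]
```

send_rows(targets=[{"translation": [-0.1, -3, 0], "spin": -5, "jaw": 0.5}, {"translation": [-0.15, -7, 0], "spin": -11, "jaw": 0.5}, {"translation": [-0.2, -11, 0], "spin": -17, "jaw": 0.5}, {"translation": [-0.3, -15, 0], "spin": -23, "jaw": 0.5}, {"translation": [-0.3, -18.1, 0], "spin": -29.3, "jaw": 0.5}])

```text
time: 12.4
tool_pos: [0.5974, 0.0776, 0.1998]
tool_rot: [-3.139, 0.001, 0.871]
contact_force: [1.0, -0.5, -4.4]
opening: 0.0589
grip_force: 45.0
```

send_rows(targets=[{"translation": [0, 0, 0], "spin": 0, "jaw": 0.5}, {"translation": [0, 0, 0], "spin": 0, "jaw": 0.5}, {"translation": [0, 0, 0], "spin": 0, "jaw": 0.5}, {"translation": [0, 0, 0], "spin": 0, "jaw": 0.5}, {"translation": [0, 0, 0], "spin": 0, "jaw": 0.5}])

```text
time: 12.9
tool_pos: [0.5994, 0.0746, 0.2004]
tool_rot: [-3.141, 0.0, 0.864]
contact_force: [-0.2, -0.0, -5.0]
opening: 0.0595
grip_force: 45.0
```

```bash
python3 - <<'E'
from h import *
to(.5988,.076,.195,49.6)
im,d,K,R,t=shot('wrist'); np.savez('wx.npz',im=im,d=d,K=K,R=R,t=t)
cv2.imwrite('pics/wx.png',cv2.resize(im[90:390,180:470,::-1],None,fx=2,fy=2,interpolation=cv2.INTER_CUBIC))
E
```

```text
delta cm [ 0.07 -0.14  0.54] spin -0.07 now [0.5994 0.0746 0.2004] 49.53 q [-0.    0.51  1.33 -0.    1.3   0.7 ] f [-0.2 -0.  -5. ]
```

View pics/wx.png

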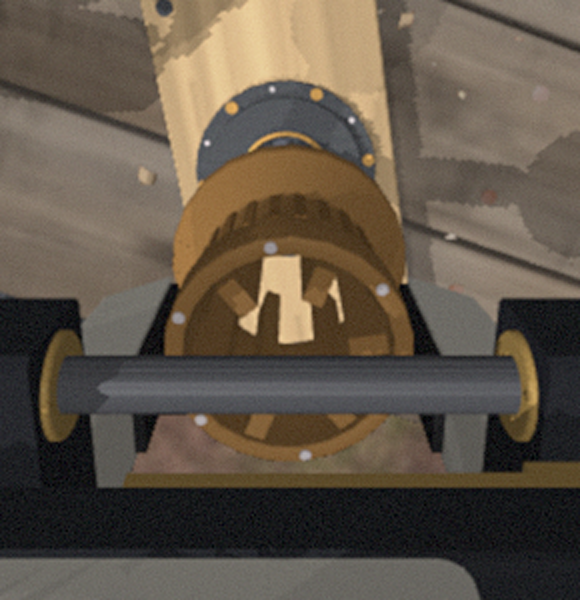

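The drum is held upright. The rim dots visible in the crop are (271,247), (383,289), (178,318), (201,420) and (305,455), and I'll check the held centre and angle from them. The winch dots at (207,143), (272,89) and (352,121) serve as a check too.

```bash
python3 - <<'E'
from h import *
z=np.load('wx.npz'); im,K,R,t=z['im'],z['K'],z['R'],z['t']
def ref(D):
    D=(np.array(D,float)+.5)/2-.5+[180,90]; g=im[...,2].astype(float); Q=[]
    for u,v in D.round().astype(int):
        w=g[v-3:v+4,u-3:u+4]; w=np.clip(w-np.percentile(w,70)-8,0,None); yy,xx=np.mgrid[v-3:v+4,u-3:u+4]; Q.append((np.sum(w*xx)/w.sum(),np.sum(w*yy)/w.sum()))
    print(np.round(Q-D,1).tolist()); return np.array(Q)
def circ(P):
    s=np.linalg.lstsq(np.c_[2*P[:,:2],np.ones(len(P))],(P[:,:2]**2).sum(1),rcond=None)[0]; return s[:2],np.sqrt(s[2]+s[0]**2+s[1]**2)
P=ray(ref([(271,247),(383,289),(178,318),(201,420),(305,455)]),.2244,K,R,t); c,r=circ(P); print('drum',c,r,hexang(P,c))
W=ray(ref([(207,143),(272,89),(352,121)]),.028,K,R,t); c2,r2=circ(W); print('winch',c2,r2,hexang(W,np.array([.5989,.0759])))
E
```

```text
[[-0.4, 0.3], [-0.4, 0.9], [0.2, -0.3], [-0.3, 0.1], [0.1, -0.1]]
drum [0.59913696 0.07456563] 0.027436870748708837 (np.float64(-1.9562524827307284), array([-0.2, -0.6, -0.2,  0.5,  0.5]))
[[-0.3, -0.2], [-0.1, -0.0], [-0.3, -0.7]]
winch [0.59876172 0.07624045] 0.044649448718102926 (np.float64(-1.202249501438765), array([-0.6,  0.1,  0.6]))
```

send_rows(targets=[{"translation": [0.07, -0.15, 0.5], "spin": 0, "jaw": 0.5}, {"translation": [0.07, -0.15, 1.5], "spin": 0, "jaw": 0.5}, {"translation": [0.07, -0.15, 2.5], "spin": 0, "jaw": 0.5}, {"translation": [0.07, -0.15, 2.5], "spin": 0, "jaw": 0.5}, {"translation": [0.07, -0.15, 2.5], "spin": 0, "jaw": 0.5}])

```text
time: 13.45
tool_pos: [0.5982, 0.0771, 0.1751]
tool_rot: [-3.141, 0.001, 0.866]
contact_force: [0.8, -0.4, -3.8]
opening: 0.0591
grip_force: 45.0
```

```bash
python3 - <<'E'
from h import *
to(.5988,.076,.0955,49.6)
E
```

```text
delta cm [-0.04  0.12  7.96] spin 0.04 now [0.5982 0.0771 0.1751] 49.64 q [0.   0.53 1.37 0.   1.24 0.71] f [ 0.8 -0.4 -3.8]
```

send_rows(targets=[{"translation": [0, 0.05, 0.6], "spin": 0, "jaw": 0.5}, {"translation": [0, 0.05, 1.2], "spin": 0, "jaw": 0.5}, {"translation": [0, 0.05, 1.8], "spin": 0, "jaw": 0.5}, {"translation": [0, 0.05, 2.4], "spin": 0, "jaw": 0.5}, {"translation": [0, 0.05, 3], "spin": 0, "jaw": 0.5}])

```text
time: 13.95
tool_pos: [0.5988, 0.0768, 0.1451]
tool_rot: [-3.141, 0.0, 0.866]
contact_force: [-0.1, -0.8, -6.3]
opening: 0.0591
grip_force: 45.0
```

```bash
python3 - <<'E'
from h import *
to(.5988,.076,.0955,49.6)
E
```

```text
delta cm [-0.06  0.05  4.96] spin 0.03 now [0.5988 0.0768 0.1451] 49.63 q [0.   0.56 1.41 0.   1.17 0.71] f [-0.1 -0.8 -6.3]
```

send_rows(targets=[{"translation": [0, 0, 0.9], "spin": 0, "jaw": 0.5}, {"translation": [0, 0, 1.8], "spin": 0, "jaw": 0.5}, {"translation": [0, 0, 2.7], "spin": 0, "jaw": 0.5}, {"translation": [0, 0, 3.6], "spin": 0, "jaw": 0.5}, {"translation": [0, 0, 4.3], "spin": 0, "jaw": 0.5}])

```text
time: 14.45
tool_pos: [0.5986, 0.0768, 0.1017]
tool_rot: [-3.141, 0.0, 0.866]
contact_force: [0.0, 0.6, -4.4]
opening: 0.059
grip_force: 45.0
```

send_rows(targets=[{"translation": [0, 0, 0.3], "spin": 0, "jaw": 0.5}, {"translation": [0, 0, 0.6], "spin": 0, "jaw": 0.5}, {"translation": [0, 0, 0.9], "spin": 0, "jaw": 0.5}, {"translation": [0, 0, 1.2], "spin": 0, "jaw": 0.5}, {"translation": [0, 0, 1.5], "spin": 0, "jaw": 0.5}])

```text
time: 14.95
tool_pos: [0.599, 0.0768, 0.0877]
tool_rot: [3.141, -0.0, 0.866]
contact_force: [-0.2, -0.0, -4.6]
opening: 0.0592
grip_force: 45.0
```

It's past the spline tops with no added force, so it's meshed. Press home.

send_rows(targets=[{"translation": [0, 0, 0.3], "spin": 0, "jaw": 0.5}, {"translation": [0, 0, 0.6], "spin": 0, "jaw": 0.5}, {"translation": [0, 0, 0.9], "spin": 0, "jaw": 0.5}, {"translation": [0, 0, 1.2], "spin": 0, "jaw": 0.5}, {"translation": [0, 0, 1.4], "spin": 0, "jaw": 0.5}], force=60)

```text
time: 15.45
tool_pos: [0.5991, 0.077, 0.0751]
tool_rot: [3.141, -0.001, 0.866]
contact_force: [-4.8, 0.0, 9.4]
opening: 0.0586
grip_force: 60.0
```

send_rows(targets=[{"translation": [0, 0, 0.1], "spin": 0, "jaw": 0.5}, {"translation": [0, 0, 0.2], "spin": 0, "jaw": 0.5}, {"translation": [0, 0, 0.2], "spin": 0, "jaw": 0.5}, {"translation": [0, 0, 0.2], "spin": 0, "jaw": 0.5}, {"translation": [0, 0, 0.2], "spin": 0, "jaw": 0.5}])

```text
time: 15.95
tool_pos: [0.5992, 0.0769, 0.0745]
tool_rot: [3.14, -0.002, 0.866]
contact_force: [-6.7, 0.1, 14.7]
opening: 0.0589
grip_force: 60.0
```

send_rows(targets=[{"translation": [0, 0, 0.1], "spin": 0, "jaw": 0.5}, {"translation": [0, 0, 0.2], "spin": 0, "jaw": 0.5}, {"translation": [0, 0, 0.2], "spin": 0, "jaw": 0.5}, {"translation": [0, 0, 0.2], "spin": 0, "jaw": 0.5}, {"translation": [0, 0, 0.2], "spin": 0, "jaw": 0.5}])

```text
time: 16.45
tool_pos: [0.5991, 0.0768, 0.0743]
tool_rot: [3.14, -0.002, 0.866]
contact_force: [-11.2, -0.9, 27.1]
opening: 0.0588
grip_force: 60.0
```

```bash
python3 - <<'E'
from h import *
to(.5988,.076,.0744,49.6)
im,d,K,R,t=shot('scene'); cv2.imwrite('pics/end.png',cv2.resize(im[80:310,190:420,::-1],None,fx=2.6,fy=2.6))
E
```

```text
delta cm [-0.08  0.03 -0.01] spin 0.04 now [0.5991 0.0768 0.0743] 49.64 q [0.   0.63 1.49 0.   1.02 0.71] f [-11.2  -0.9  27.1]
```

View pics/end.png

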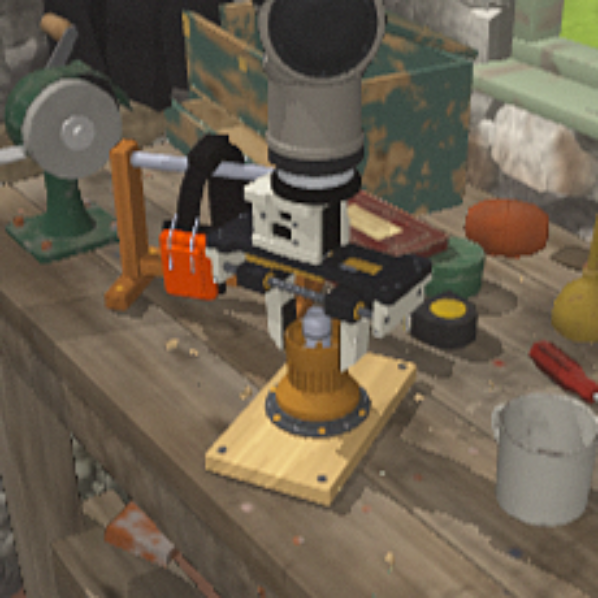

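The drum sits flush on the flange at (318,410). The force rose 12 N over 0.2 mm, so it's on the hard seat. The ear defenders hang free at (195,230), and the mug and tape haven't moved.

```bash
python3 -c "
from h import *
print(job.hand_in())"
```

```text
the job is handed in; nothing more can be done
None
```

I handed the job in at about 16.5 s, with no verdict returned: the ear defenders hang over the rail, the drum is meshed and held pressed home (about 27 N at the wrist), and the mug and tape measure look untouched.

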